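Half-draw the brush spindle from its oil pot and hold it for wiping

ROBOT

A 6-joint arm with a two-finger parallel gripper is mounted at the origin on the work surface. World frame = base frame: x ahead of the robot, y to its left, z up, the work surface at z = 0. Lengths are in m, angles in rad, forces in N, time in s.
With the tool pointing down it reaches from about 0.375 to 0.925 m from the base axis. Payload 5.7 kg.
Tool frame: the origin (TCP) lies midway between the tips of the shut fingers; the grasp point (between the pads) lies 19 mm behind it; z points along the fingers, y is the line along which they close (so a half turn about z gives the same grasp; the last joint's range is limited). The gripper opens to 88 mm and grips with 3 to 60 N. Pads are 20 mm wide; open, the fingers measure 115 mm over their backs; the gripper's body (75 mm by 178 mm) begins 61 mm behind the grasp point.
Start: joints at [1.091, 0.359, 1.51, -0, 1.272, -0.115], TCP at [0.214, 0.56, 0.223] pointing down, gripper open.
Joint ranges: [-2.97, 2.97], [-1.01, 2.36], [0.21, 2.38], [-0.96, 4.11], [0.2, 2.71], [-2.98, 2.98]. Speed limits (rad/s): [2.39, 2.39, 3.14, 3.14, 3.14, 3.14].

INTERFACE

Orientations are given as a unit quaternion [x, y, z, w].
In Python, from bench import move_ptp, servo_line, goto_joints, move_gripper, sleep, inverse_kinematics, capture, PlanningError, close_job, spot_in, silhouettes, current_clock, current_joint_pos, current_qvel, current_joint_torque, current_position, current_orientation, current_force, current_torque, current_finger_gap, current_grip_force gives the robot as it stands. Calls block until the motion is done:
- move_ptp(position, orientation): joint-space move of the TCP to a pose.
- servo_line(position, orientation=None, rate=0.15, contact_N=None): straight line of the TCP; orientation=None keeps the orientation; rate is the mean speed in m/s. With contact_N (N) it stops when the force on the tool has changed by that much, and returns True; else False.
- goto_joints(angles): joint-space move.
- move_gripper(opening): finger opening in m; the grip force is fixed at half the most; returns when the fingers have stopped.
- sleep(seconds).
- inverse_kinematics(position, orientation): joint angles nearest the present ones, or None.
- capture(name): name is "scene" or "top" or "wrist"; returns a dict with "image" (420x560x3 uint8, blue, green, red), "range_z" (420x560 float32, m along the optical axis (not along the pixel's ray), 0 where there is no reading), "intrinsics" (3x3 intrinsics, pixels), "k1" (the pictures are not rectified: a ray, as slopes to the right and down, at radius r is drawn at 1 + k1 r^2 times it, then the intrinsics apply), "R" (3x3) and "t" (3): a world point X has camera coordinates R X + t. Camera axes: x right, y down, z forward; pixel columns grow to the right and rows downward; lengths in m; the calibration is good to about 2 mm. A picture is of the moment at which its call begins.
A pose or a line that the arm cannot do raises PlanningError and nothing moves.
- close_job(): hands the job in; it is judged then, once.
Trained networks look in the newest picture that a camera, given by its name, has taken for a name from the list of things; names that differ only in an ending like _2 or _b are one class to them, and where a whole thing is asked for, a point or a joint stands for the part that bears it (a point fixed in the world has none). Each returns a list of dicts, best first, with "conf" (0 to 1); they miss things now and then, are a little off and sometimes report something else, mostly with a low value. They report only what shows in the picture. A call takes as long as a camera call. They do not tell look-alikes from the thing itself.
- spot_in(camera, query): "xy" ([column, row] in pixels, amid what is visible of it).
- silhouettes(camera, query): "region" (420x560 bool, what is visible of it) and "xy" ([column, row] in pixels, amid what is visible of it).
Readings, each from a call of its own:
- current_clock(): time.
- current_joint_pos(): joint angles.
- current_qvel(): joint speeds.
- current_joint_torque(): joint torques, N m.
- current_position(): TCP position.
- current_orientation(): TCP orientation.
- current_force(): force on the tool from outside, world axes, zero at the start.
- current_torque(): the same for the moment, N m.
- current_finger_gap(): finger opening in m.
- current_grip_force(): force on a finger pad.
Only numpy, scipy, OpenCV 4.12 (cv2) and the standard library are available. Lean on these libraries where they do the work, as an engineer would, in place of code of your own. Each camera call takes 0.05 s, during which the arm holds its last target. There are 200 camera calls.

TASK

In the ski workshop, lift the loose domed lid off the round oil pot by its black knob and set it upright on the square rubber mat. Then grip the spindle that stands in the pot, draw it straight up until about half of the part that sits in the bore is out (its dark mark then comes level with the bore's mouth), not right out, and finish with the gripper still holding it there, for a colleague to wipe. Do not lift, tip or shove the pot, do not drop the lid, and leave the other things alone.

Things in the scene. Friction and masses are not known exactly. Their poses are not given: they have to be found in the camera images.
- lid_knob (a point): Centre of the lid's black knob (upright cylinder 28 across, 28 high, on a steel stem 14 across and 12 high). It lies 90 above the lid's lower edge and 26 above the dome's flat top. z: up the lid. At the start it is 94 above the bore's mouth; when the lid stands on the mat it is 94 above the bench. Sizes in mm.
- bore_mouth (a point): Centre of the bore's mouth in the pot, z up the bore. The pot is a heavy (3 kg) round aluminium pot, 112 across and 97 high, standing loose on the bench; the mouth lies on its axis, 85 above the bench, 12 below the pot's rim (rim 102 across inside). The bore is 17.5 wide, 75 deep, upright. Sizes in mm.
- spindle_grip (a point): Centre of the spindle's black grip, half-way up it (upright cylinder 27 across, 40 high, above a 24 wide, 5 high steel collar). z: up the spindle. It is 113 above the rod's lower end: 38 above the bore's mouth when seated, as at the start (hidden under the lid), 75.5 when half out. Sizes in mm.
- mat: Black rubber mat 180 x 180 x 4, fixed flat on the bench; origin: centre of its underside. Sizes in mm.
- tray: bystander: fixed grey open tray 170 x 150 x 30 high, with two wax bars in it; origin: centre of its underside. Sizes in mm.
- wax_a: bystander: yellow wax bar 90 x 35 x 20 lying in the tray; origin: centre of its underside. Sizes in mm.
- wax_b: bystander: blue wax bar 90 x 35 x 20 lying in the tray; origin: centre of its underside. Sizes in mm.
- cork: bystander: cork polishing block 100 x 28 x 26 on the bench; origin: centre of its underside. Sizes in mm.
- file_guide: bystander: small aluminium edge-file guide, 100 x 26 x 26 high, on the bench; origin: centre of its underside. Sizes in mm.
- brush: bystander: wooden hand brush 120 x 60 x 38 high, bristles down, at the far side; origin: centre of its underside. Sizes in mm.
- tin: bystander: tin, 68 across, 100 high, at the far side; origin: centre of its underside. Sizes in mm.
- mug: bystander: white mug, 76 across, 85 high, handle to its +y, at the far side; origin: centre of its underside. Sizes in mm.
- lid: The loose lid: an aluminium dome, like an upside-down cup 96 across and 64 high, with a flange 114 across, 8 to 12 above its lower edge; 0.2 to 0.3 kg. Origin: centre of its lower edge, z up. It sits on the pot's rim by its flange, lifts straight off, and must rise 55 to clear the spindle. Sizes in mm.
- spindle: The spindle: a loose upright steel rod 16 across, 0.2 to 0.35 kg, standing on the bore's bottom with 75 of it in the bore at the start; it falls back if let go. Origin: its lower end, z up along it. A dark mark, 3 high, goes round the rod 37.5 above its lower end. Sizes in mm.
Things that resemble listed ones, but are neither listed nor needed, are in the scene too. Leave any brown or turquoise look-alike of the lid alone.

How it is judged:
On the way, in this order (a step that is already met when the one before it is completed fails the run):
1. the lid stands upright on the mat, let go (horizontal distance between lid_knob and mat below 0.06 m and height (world z) of lid_knob between 0.089 and 0.099 m and angle between lid_knob's own z axis and vertical below 0.1 rad and contact force between lid and the fingers below 0.3 N and linear speed of lid below 0.02 m/s), for 0.2 s.
2. the spindle is drawn about half-way out and held by the fingers (z of spindle_grip in the frame of bore_mouth between 0.063 and 0.088 m and contact force between spindle and the fingers above 2 N), for 0.2 s.
At the end, for the whole second after the job is handed in: the spindle is held still by the fingers, drawn 25 to 50 mm out of its 75 mm bore (half: 37.5) and in line with it; the pot stands flat on the bench; the lid stands upright on the mat, its axis within 60 mm of the mat's middle, let go (all of step 2 and horizontal distance between spindle_grip and bore_mouth below 0.008 m and angle between the z axis of spindle_grip and the z axis of bore_mouth, either way round below 0.08 rad and linear speed of spindle below 0.02 m/s and angle between bore_mouth's own z axis and vertical below 0.03 rad and height (world z) of bore_mouth below 0.088 m and horizontal distance between lid_knob and mat below 0.06 m and height (world z) of lid_knob between 0.089 and 0.099 m and angle between lid_knob's own z axis and vertical below 0.1 rad and contact force between lid and the fingers below 0.3 N); the arm keeps its last pose, push and grip.
It fails at once if the spindle is pulled right out of its bore (more than 70 mm) (z of spindle_grip in the frame of bore_mouth above 0.108 m).
It fails at once if the pot is lifted or tipped (height (world z) of bore_mouth above 0.095 m or angle between bore_mouth's own z axis and vertical above 0.1 rad).
It fails at once if the pot is shoved more than 30 mm (distance of bore_mouth from where it was at the start of the episode above 0.03 m).
It fails at once if the lid is dropped (falls free faster than 0.5 m/s) (linear speed of lid above 0.5 m/s and contact force between lid and the fingers below 0.1 N).
It fails at once if a bystander is moved more than 30 mm (distance of any of wax_a, wax_b, cork, file_guide, brush, tin, mug from where it was at the start of the episode above 0.03 m).
It also fails if it takes over 64 s, if anything falls off the work surface, if the arm or the gripper's body presses on something with over 40 N, if the wrist force passes 120 N, or if a joint passes its speed limit or range.

## Working session

There is one attempt and no reset: what is moved stays moved. The work goes in short steps, each a Python script; the robot and the scene stay as the last script left them, time stands still between calls to the robot, and variables do not carry over. Pictures are saved under pics/ and viewed, at most 10 in all, crops included, and the job is handed in when it is done.

```bash
mkdir -p pics; cat > h.py <<'E'
import numpy as np, cv2
from bench import *
def uv2world(c,u,v,z=None):
    K=c["intrinsics"]; d=np.array([(u-K[0,2])/K[0,0],(v-K[1,2])/K[1,1]]); s=d.copy()
    for _ in range(20): s=d/(1+c["k1"]*(s@s))
    if z is None: # depth
        p=c["range_z"][int(round(v))-2:int(round(v))+3,int(round(u))-2:int(round(u))+3]; p=p[p>0]
        if len(p)==0: return None
        D=np.median(p)
    else:
        r=c["R"].T@np.r_[s,1]; o=-c["R"].T@c["t"]; D=(z-o[2])/r[2]
    return c["R"].T@(D*np.r_[s,1]-c["t"])
def cloud(c,mask):
    v,u=np.nonzero(mask&(c["range_z"]>0)); K=c["intrinsics"]
    d=np.c_[(u-K[0,2])/K[0,0],(v-K[1,2])/K[1,1]]; s=d.copy()
    for _ in range(20): s=d/(1+c["k1"]*(s**2).sum(1))[:,None]
    D=c["range_z"][v,u][:,None]
    return (D*np.c_[s,np.ones(len(s))]-c["t"])@c["R"]
E
cat > a.py <<'E'
from h import *
for n in ["scene","top"]:
    c=capture(n); cv2.imwrite(f"pics/{n}0.png",c["image"])
    print(n,"cam",(-c["R"].T@c["t"]).round(3))
    for q in ["lid","lid_knob","mat","bore_mouth","tray","cork","file_guide","brush","tin","mug"]:
        for r in silhouettes(n,q)[:4]:
            P=cloud(c,r["region"])
            if len(P): print(q,round(r["conf"],2),np.round(r["xy"]),"med",np.median(P,0).round(3),"lo",np.percentile(P,3,0).round(3),"hi",np.percentile(P,97,0).round(3))
E
python3 a.py
```

```text
scene cam [1.228 0.357 1.118]
lid 0.95 [218. 144.] med [ 0.347 -0.369  0.063] lo [ 0.294 -0.426  0.007] hi [ 0.382 -0.337  0.105]
lid 0.94 [185. 231.] med [ 0.692 -0.244  0.063] lo [ 0.64  -0.298  0.011] hi [ 0.728 -0.21   0.102]
lid 0.88 [200. 166.] med [ 0.526 -0.301  0.151] lo [ 0.472 -0.352  0.099] hi [ 0.559 -0.267  0.192]
lid 0.63 [207. 196.] med [ 0.55  -0.278  0.051] lo [ 0.491 -0.337  0.004] hi [ 0.567 -0.259  0.094]
lid_knob 0.96 [202. 168.] med [ 0.525 -0.302  0.15 ] lo [ 0.464 -0.359  0.092] hi [ 0.56  -0.266  0.192]
lid_knob 0.87 [188. 236.] med [ 0.693 -0.244  0.063] lo [ 0.641 -0.296  0.011] hi [ 0.728 -0.211  0.102]
mat 0.67 [382. 286.] med [0.536 0.3   0.004] lo [ 0.447  0.215 -0.   ] hi [0.616 0.383 0.008]
mat 0.35 [302. 239.] med [0.513 0.037 0.025] lo [0.467 0.018 0.015] hi [0.547 0.056 0.029]
bore_mouth 0.94 [206. 194.] med [ 0.549 -0.276  0.054] lo [ 0.495 -0.328  0.009] hi [ 0.567 -0.259  0.094]
cork 0.69 [326. 261.] med [0.546 0.131 0.026] lo [0.494 0.115 0.007] hi [0.588 0.145 0.031]
file_guide 0.81 [258. 211.] med [ 0.504 -0.123  0.018] lo [ 0.451 -0.138  0.
[... 1411 characters left out ...]
614 0.386 0.01 ]
bore_mouth 0.51 [359. 213.] med [ 0.498 -0.265  0.053] lo [ 0.458 -0.292  0.006] hi [ 0.548 -0.259  0.101]
tray 0.91 [262. 213.] med [0.49  0.002 0.006] lo [ 0.417 -0.071  0.001] hi [0.582 0.074 0.032]
cork 0.68 [217. 195.] med [0.539 0.127 0.027] lo [0.492 0.113 0.002] hi [0.585 0.142 0.03 ]
file_guide 0.59 [312. 215.] med [ 0.492 -0.128  0.02 ] lo [ 0.448 -0.142  0.012] hi [ 0.536 -0.114  0.029]
brush 0.76 [175. 132.] med [0.718 0.241 0.039] lo [0.664 0.205 0.011] hi [0.772 0.278 0.043]
tin 0.91 [236. 138.] med [0.692 0.078 0.1  ] lo [0.668 0.049 0.021] hi [0.726 0.107 0.105]
mug 0.9 [300. 123.] med [ 0.745 -0.106  0.028] lo [ 0.696 -0.142  0.001] hi [ 0.767 -0.05   0.087]
```

Three lid-like things in the scene view, at (218,144), (185,231) and (200,166). Only the last sits at z≈0.10–0.19 on a pot. I'll confirm that in a crop and measure the knob.

```bash
cat > b.py <<'E'
from h import *
im=[]
for n,(x0,x1,y0,y1) in {"scene":(150,280,100,260),"top":(300,440,100,300)}.items():
    c=capture(n); P=cloud(c,np.ones(c["range_z"].shape,bool))
    im.append(cv2.resize(c["image"][y0:y1,x0:x1],(390,480),interpolation=cv2.INTER_CUBIC))
    near=np.hypot(P[:,0]-.507,P[:,1]+.309)<.075
    for a,b in [(.184,.21),(.172,.184),(.145,.16),(.092,.11)]:
        Q=P[near&(P[:,2]>a)&(P[:,2]<b)]
        if len(Q): print(n,a,len(Q),"mid",((Q.min(0)+Q.max(0))/2).round(4),"ext",np.ptp(Q,0).round(3),"mean",Q.mean(0).round(4))
    # obstacle heights along transfer corridor
    Q=P[(P[:,1]>-.24)&(P[:,1]<.4)&(P[:,0]>.35)&(P[:,0]<.65)]; print("corridor max z",Q[:,2].max().round(3))
cv2.imwrite("pics/crop.png",np.hstack(im))
for y in (-.309,.3):print(inverse_kinematics([.51,y,.16],[1,0,0,0]),current_orientation())
E
python3 b.py
```

```text
scene 0.184 63 mid [ 0.5114 -0.3145  0.1911] ext [0.028 0.026 0.012] mean [ 0.5126 -0.3125  0.1924]
scene 0.172 28 mid [ 0.5131 -0.3095  0.178 ] ext [0.024 0.015 0.012] mean [ 0.5166 -0.3075  0.178 ]
scene 0.145 552 mid [ 0.5097 -0.3147  0.1522] ext [0.098 0.096 0.014] mean [ 0.5165 -0.309   0.1531]
scene 0.092 276 mid [ 0.5139 -0.3119  0.1012] ext [0.108 0.11  0.017] mean [ 0.5338 -0.2916  0.1011]
corridor max z 0.07
top 0.184 112 mid [ 0.5087 -0.3137  0.1917] ext [0.027 0.026 0.013] mean [ 0.5085 -0.3133  0.193 ]
top 0.172 14 mid [ 0.5081 -0.3053  0.178 ] ext [0.025 0.009 0.012] mean [ 0.5091 -0.3039  0.1779]
top 0.145 1016 mid [ 0.508  -0.3138  0.1527] ext [0.093 0.095 0.014] mean [ 0.5086 -0.3123  0.1538]
top 0.092 286 mid [ 0.5088 -0.3029  0.1011] ext [0.111 0.09  0.018] mean [ 0.5054 -0.2866  0.1019]
corridor max z 0.069
[-6.60536871e-01  4.14883995e-01  1.59073252e+00 -4.44089210e-16
  1.13597613e+00  9.10259456e-01] [ 1.81394403e-01  9.83410427e-01 -5.81406240e-05 -8.42227826e-06]
[ 4.15013667e-01  4.08787988e-01  1.60114617e+00 -4.44089210e-16
  1.13165849e+00  1.98580999e+00] [ 1.81394403e-01  9.83410427e-01 -5.81406240e-05 -8.42227826e-06]
```

View pics/crop.png

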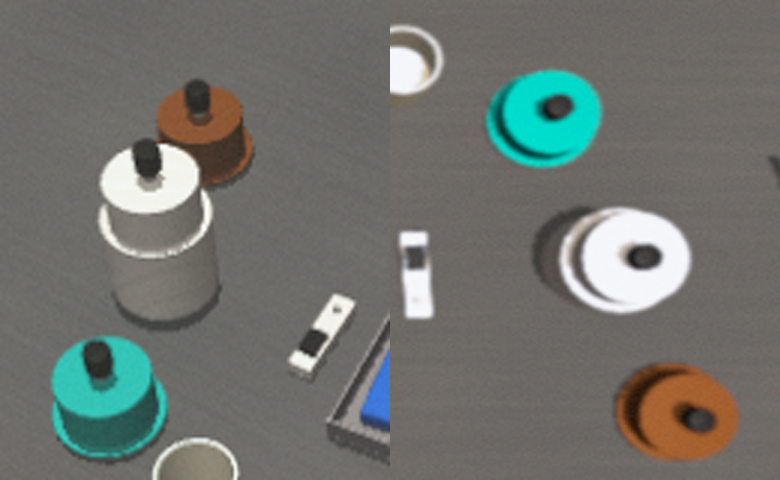

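View pics/scene0.png

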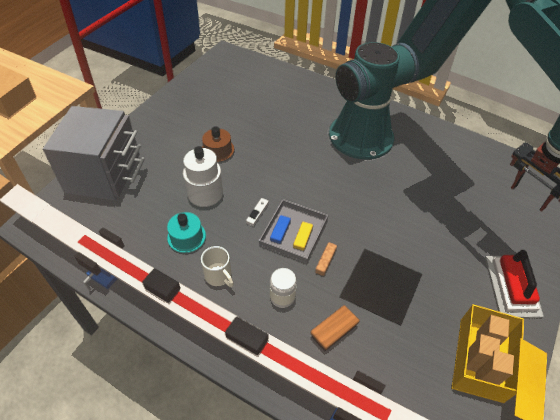

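The scene view shows the silver lid on the pot at (200,166), with its knob at (199,153). The turquoise look-alike is at (185,231) and the brown one at (217,144), both standing on the bench. The silver one is the lid meant: it's the only one on the pot, and its knob top at 0.193 matches 85+94+14. The mat is at (382,286). I'll grasp the lid next, after a check for the cabinet.

```bash
cat > c.py <<'E'
from h import *
for n in ("scene","top"):
    c=capture(n); P=cloud(c,np.ones(c["range_z"].shape,bool))
    Q=P[(P[:,2]>.14)&(P[:,2]<.6)&(np.hypot(P[:,0]-.509,P[:,1]+.3135)>.07)&(np.hypot(P[:,0]-.509,P[:,1]+.3135)<.35)&(P[:,0]>.3)]
    if len(Q): print(n,Q.min(0).round(3),Q.max(0).round(3))
q=[1,0,0,0]; x,y=.509,-.3135
move_ptp([x,y,.30],q); move_gripper(.086)
c=capture("wrist"); cv2.imwrite("pics/w1.png",c["image"])
P=cloud(c,np.ones(c["range_z"].shape,bool)); Q=P[(P[:,2]>.182)&(P[:,2]<.2)&(np.hypot(P[:,0]-x,P[:,1]-y)<.03)]
print("knob wrist",len(Q),((Q.min(0)+Q.max(0))/2).round(4) if len(Q) else "", np.ptp(Q,0).round(3) if len(Q) else "",current_position(),current_clock())
E
python3 c.py
```

```text
scene [ 0.494 -0.662  0.14 ] [ 0.707 -0.511  0.208]
top [ 0.495 -0.663  0.14 ] [ 0.704 -0.511  0.207]
knob wrist 1116 [ 0.5108 -0.3146  0.189 ] [0.027 0.027 0.014] [ 0.50912548 -0.31328077  0.29996775] 4.8417
```

View pics/w1.png

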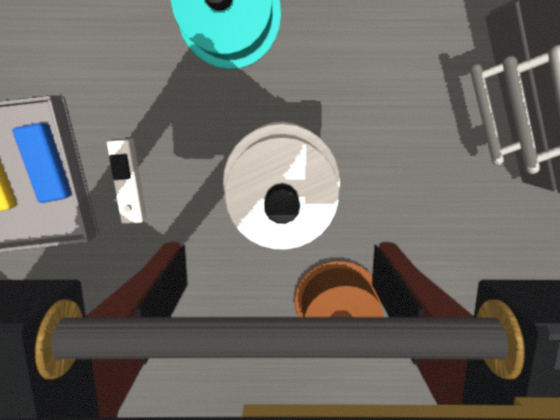

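The wrist view shows the lid knob at (282,203), midway between the fingers. The cabinet at right is clear of the gripper. Grasping the knob and carrying the lid to the mat.

```bash
cat > d.py <<'E'
from h import *
x,y=.5103,-.3140
servo_line([x,y,.30],rate=.05); servo_line([x,y,.162],rate=.08)
move_gripper(.0); print("grip",current_finger_gap(),current_grip_force(),current_force())
servo_line([x,y,.172],rate=.03); print(current_finger_gap(),current_force())
servo_line([x,y,.262],rate=.08); print(current_finger_gap(),current_force())
if current_finger_gap()<.02: raise SystemExit("lost")
servo_line([.53,.30,.262],rate=.2)
servo_line([.53,.30,.092],rate=.1); sleep(.3)
print(servo_line([.53,.30,.072],rate=.015,contact_N=2.5),current_position(),current_finger_gap(),current_force(),current_clock())
c=capture("scene"); cv2.imwrite("pics/s2.png",cv2.resize(c["image"][170:350,270:510],(800,600)))
E
python3 d.py
```

```text
grip 0.027397424179108322 29.999998211860657 [-0.37781886  0.20888108  0.17427576]
0.027699747125996092 [ 0.16557602 -0.44730245 -2.19908033]
0.02762802604847227 [ 0.04733251  0.09446233 -2.80605536]
True [0.52987382 0.29994022 0.07698806] 0.027431604909998197 [-0.89254682 -0.79498404  4.28218884] 15.975
```

View pics/s2.png

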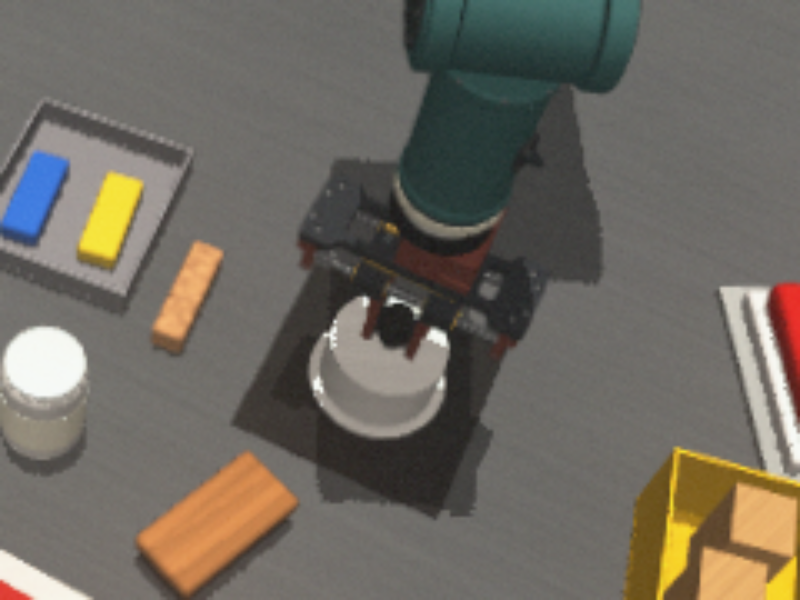

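The crop shows the lid upright on the mat, knob at (396,325), with contact at the expected TCP height of 0.077. I'll release it, go back over the pot and look at the spindle.

```bash
cat > e.py <<'E'
from h import *
move_gripper(.080); sleep(.4); servo_line([.53,.30,.25],rate=.12)
x,y=.5103,-.314
servo_line([x,y,.25],rate=.22); sleep(.2)
for n in ("top","wrist"):
    c=capture(n); P=cloud(c,np.ones(c["range_z"].shape,bool))
    if n=="top":
        Q=P[(P[:,2]>.085)&(P[:,2]<.12)&(np.hypot(P[:,0]-.53,P[:,1]-.3)<.06)]; print("lid knob",((Q.min(0)+Q.max(0))/2).round(4),Q.max(0)[2])
    else:
        for a,b,r in [(.136,.16,.03),(.115,.136,.03),(.09,.11,.075)]:
            Q=P[(P[:,2]>a)&(P[:,2]<b)&(np.hypot(P[:,0]-x,P[:,1]-y)<r)]
            if len(Q): print(a,len(Q),((Q.min(0)+Q.max(0))/2).round(4),np.ptp(Q,0).round(3),np.median(Q,0).round(4))
        cv2.imwrite("pics/w2.png",c["image"])
print(current_position(),current_clock())
E
python3 e.py
```

```text
lid knob [0.5279 0.2987 0.1007] 0.11458794864963745
0.136 1046 [ 0.5107 -0.3146  0.1412] [0.027 0.027 0.01 ] [ 0.5118 -0.3146  0.1438]
0.115 139 [ 0.5188 -0.3139  0.1254] [0.01  0.025 0.021] [ 0.5221 -0.3139  0.1251]
0.09 2687 [ 0.5106 -0.3145  0.0999] [0.111 0.111 0.02 ] [ 0.5073 -0.315   0.0976]
[ 0.51035637 -0.31384424  0.25003035] 22.2
```

View pics/w2.png

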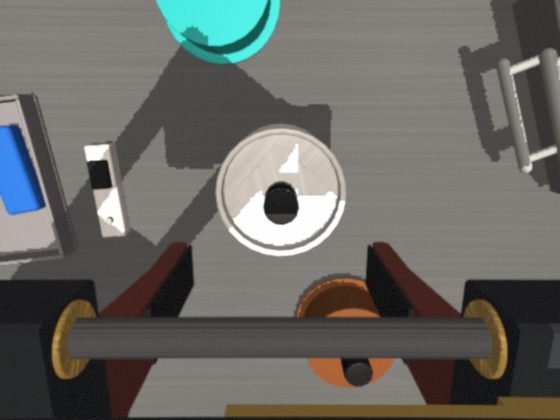

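The view shows the spindle's black grip at (281,203), centred in the open pot, at its expected height (top ≈0.143). The lid stands on the mat. Gripping and drawing the spindle 37.5 mm.

```bash
cat > f.py <<'E'
from h import *
x,y=.5107,-.3146
servo_line([x,y,.25],rate=.05); servo_line([x,y,.107],rate=.08)
move_gripper(0); z0=current_position()[2]; print("grip",current_finger_gap(),current_grip_force(),current_force())
p=current_position()
for d in (.008,.0375):
    servo_line([p[0],p[1],z0+d],rate=.03); sleep(.3); print(current_finger_gap(),current_grip_force(),current_force(),current_position())
ims=[]
for n,(u,v) in {"scene":(202,180),"top":(372,212)}.items():
    c=capture(n); P=cloud(c,np.ones(c["range_z"].shape,bool))
    ims.append(cv2.resize(c["image"][v-40:v+40,u-35:u+35],(390,446),interpolation=cv2.INTER_CUBIC))
    if n=="top":
        Q=P[(P[:,2]>.085)&(P[:,2]<.12)&(np.hypot(P[:,0]-.53,P[:,1]-.3)<.06)]; print("lid knob",((Q.min(0)+Q.max(0))/2).round(4))
    Q=P[(P[:,2]>.09)&(P[:,2]<.103)&(np.hypot(P[:,0]-x,P[:,1]-y)<.065)]; print("rim",len(Q),Q[:,2].mean(),((Q.min(0)+Q.max(0))/2).round(4))
cv2.imwrite("pics/f.png",np.hstack(ims)); print(current_clock())
E
python3 f.py
```

```text
grip 0.026856241102345923 29.99913990497589 [ 0.42526978 -0.85935192  0.19905763]
0.026768564225395287 29.997981190681458 [ 0.12957237 -0.25587713 -1.84698408] [ 0.51055977 -0.31453915  0.11482727]
0.026467389713425403 29.99794989824295 [ 0.55825699 -0.41566968 -2.68908142] [ 0.51063194 -0.3146306   0.14437801]
rim 226 0.09534415747230297 [ 0.5103 -0.3129  0.0964]
lid knob [0.5278 0.2981 0.1   ]
rim 84 0.09671772460237091 [ 0.5102 -0.2944  0.0961]
27.5
```

View pics/f.png

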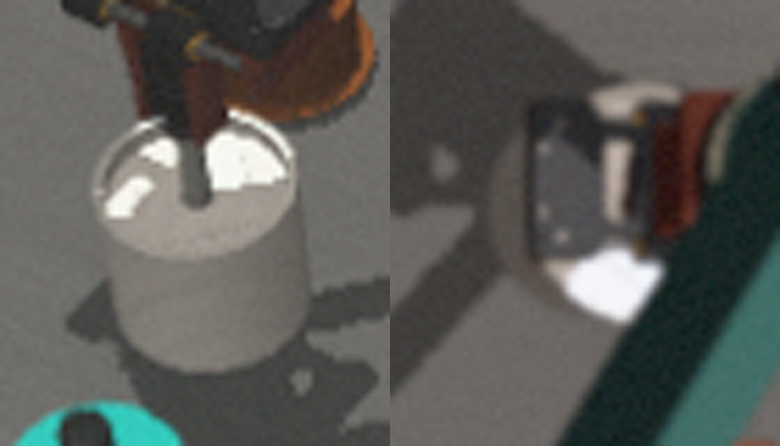

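The crop shows the spindle drawn up with the rod's lower visible end, at (195,200), at the bore's mouth. The pot is flat (rim z≈0.096), the grip is steady, and about 2.7 N hangs on the tool, which fits the spindle's weight. Handing in.

```bash
python3 -c "
from bench import *
print(current_finger_gap(),current_force(),current_position()); print(close_job())"
```

```text
0.02691756135825663 [-0.15236334  1.53299078 -3.01105447] [ 0.51067552 -0.31464791  0.14442777]
the job is handed in; nothing more can be done
None
```

I handed the job in at about 27.5 s (no verdict returned): the lid stands upright on the mat, let go, the spindle is held in the gripper about 37 mm out of its bore, and the pot is flat in its place.

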